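# Load a goat cheese and slide its plate home on the rack pin

### The arm

A 7-joint arm with a two-finger parallel gripper is mounted at the origin on the work surface. World frame = base frame: x ahead of the robot, y to its left, z up, the work surface at z = 0. Lengths are in m, angles in rad, forces in N, time in s.
With the tool pointing down it reaches from about 0.375 to 0.925 m from the base axis. Payload 3.1 kg.
Tool frame: the origin (TCP) lies between the finger pads; the fingertips stand 19 mm ahead of it and the grasp point (between the pads) is the TCP; z points along the fingers, y is the line along which they close (so a half turn about z gives the same grasp; the last joint's range is limited). The gripper opens to 85 mm and grips with 20 to 120 N. Pads are 22 mm wide; open, the fingers measure 114 mm over their backs; the gripper's body (76 mm by 85 mm) begins 54 mm behind the grasp point. The pads swing forward as they close: fully open they stand 13 mm farther back than shut.
Start: joints at [-1.431, 0.383, 0.044, 1.598, -0.018, 1.161, -0.05], TCP at [0.153, 0.632, 0.25] pointing down, gripper open.
Joint ranges: [-2.61, 2.61], [-0.41, 2.15], [-1.48, 1.57], [0, 2.5], [-1.57, 4.71], [0.05, 1.97], [-2.85, 2.85]. Speed limits (rad/s): [2.79, 2.79, 3.14, 3.14, 3.14, 3.14, 3.14].

### API

Orientations are given as a unit quaternion [x, y, z, w].
In Python, from bench import move_ptp, movel, move_j, move_gripper, pause, inverse_kinematics, read_camera, camera_params, MotionError, sign_off, look_for, tip_of, read_time_s, read_qpos, read_joint_vel, read_effort, read_eef_pos, read_tcp_rot, read_ft_force, read_ft_torque, read_finger_gap, read_grasp_force gives the robot as it stands. Calls block until the motion is done:
- move_ptp(position, orientation): joint-space move of the TCP to a pose.
- movel(position, orientation=None, speed=0.15): straight line of the TCP; orientation=None keeps the orientation; speed is the mean speed in m/s.
- move_j(angles): joint-space move.
- move_gripper(opening, effort=None): finger opening in m; effort is the grip in N (None keeps the last); returns when the fingers have stopped.
- pause(seconds).
- inverse_kinematics(position, orientation): joint angles nearest the present ones, or None.
- read_camera(name): name is "scene" or "top" or "wrist"; returns the picture (400x640x3 uint8, red, green, blue); there is no depth.
- camera_params(name): a dict with "K" (3x3 intrinsics, pixels), "camera_from_world" (4x4, takes a point from world to camera coordinates). Camera axes: x right, y down, z forward; pixel columns grow to the right and rows downward; lengths in m; the calibration is good to about 2 mm. A picture is of the moment at which its call begins: read the wrist's pose just before it. camera_params takes no time and is no camera call; for the wrist camera it gives the pose at the moment of the call.
A pose or a line that the arm cannot do raises MotionError and nothing moves.
- sign_off(): hands the job in; it is judged then, once.
Trained networks look in the newest picture that a camera, given by its name, has taken for a name from the list of things; names that differ only in an ending like _2 or _b are one class to them, and where a whole thing is asked for, a point or a joint stands for the part that bears it (a point fixed in the world has none). Each returns a list of dicts, best first, with "confidence" (0 to 1); they miss things now and then, are a little off and sometimes report something else, mostly with a low value. They report only what shows in the picture. A call takes as long as a camera call. They do not tell look-alikes from the thing itself.
- look_for(camera, name): "at" ([column, row] in pixels, amid what is visible of it).
- tip_of(camera, name): "at" ([column, row] in pixels: a listed point, or the origin of a listed thing).
Readings, each from a call of its own:
- read_time_s(): time.
- read_qpos(): joint angles.
- read_joint_vel(): joint speeds.
- read_effort(): joint torques, N m.
- read_eef_pos(): TCP position.
- read_tcp_rot(): TCP orientation.
- read_ft_force(): force on the tool from outside, world axes, zero at the start.
- read_ft_torque(): the same for the moment, N m.
- read_finger_gap(): finger opening in m.
- read_grasp_force(): force on a finger pad.
Only numpy, scipy, OpenCV 4.12 (cv2) and the standard library are available. Lean on these libraries where they do the work, as an engineer would, in place of code of your own. Each camera call takes 0.05 s, during which the arm holds its last target. There are 200 camera calls.

### The job

Stand the little drum-shaped cheese from the wooden board upright in the middle of the loose metal plate on the rack, between the plate's handle and its hole. Then slide the plate, cheese and all, straight in under the upper tray until its hole drops over the pin on the deck and the plate lies flat and square to the rack. Slide it, do not lift it off the deck; keep the cheese upright and leave the other cheeses where they are.

Things in the scene. Friction and masses are not known exactly. Their poses are not given: they have to be found in the camera images.
- rack: Fixed stainless bench rack. Origin on the bench (z = 0); x points inwards, away from the robot (roughly), y left. Dark deck 400 by 320 mm, from x = -240 to +160 mm, top 30 mm above the bench. The pin is at x = +85, y = 0. An upper tray bridges it from x = -32 to +55 mm, on four 12 mm posts at y = +-141 mm; at each end (y = +-148) a bent tube handle rises to 217 mm.
- pin (a point): Tip of the fixed upright pin on the rack's deck: 12 mm diameter, 7 mm tall, rounded top; this point is 7 mm above the deck. It stands 30 mm beyond the upper tray's far edge, so it is seen from above.
- tray_edge (a point): Middle of the upper tray's lower front edge, 120 mm above the bench; the tray is 300 mm wide, its rim 165 and its cheeses 176 mm above the bench. With the plate home the tab's centre is just 5 mm in front of this edge, so an upright gripper does not fit there: lean the tool back towards the robot 25 to 45 degrees, fingers forwards and down.
- plate_grip (a point): Centre of the upright handle tab of the loose plate (aluminium, 0.35 kg); x points from tab to hole, z up. Tab 26 mm long (x), 12 mm thick (y, the grasp), 36 mm high above the plate's upper face; this point is 22 mm above that face, 27 mm above the underside. Starts flat on the deck. As its nose climbs the pin it pivots in the pinch: ease the tab up 1 to 2 mm so the rear edge does not dig in.
- plate_hole (a point): Centre of the plate's round through hole (17 mm wide), half-way through its 5 mm thickness, 122 mm beyond plate_grip along the plate's x. 32.5 mm above the bench with the plate flat on the deck; up to 7 mm higher riding on the pin. The plate is 160 (x) by 130 mm, rear edge 13 mm behind plate_grip; its far end turns up (32 mm long, 9 mm high) to ride over the pin.
- plate_bed (a point): Where the cheese is to stand: middle of the plate's upper face between tab and hole, 63 mm beyond plate_grip along the plate's x and 22 mm below it; axes as the plate's. It is 35 mm above the bench when the plate is flat.
- drum_center (a point): Centre of the loose drum-shaped cheese, the only round one on the wooden board: 60 mm diameter, 42 mm tall, about 110 g, off-white rind, standing on the board 21 mm above the board's top (its own z is its axis).
- board: Fixed light wooden board to the robot's right, 340 (x) by 130 (y) by 20 mm, origin under its centre; the three small cheeses stand on it in a row along its x, 100 mm apart, in any order.
- pyramid_center (a point): Centre of the stepped truncated-pyramid cheese on the board, 62 mm square at the foot, 55 mm tall. Leave alone.
- brick_center (a point): Centre of the brick-shaped cheese on the board, 45 by 75 mm, 36 mm tall. Leave alone.
- wheel_a_center (a point): Centre of a round cheese (70 mm diameter, 50 mm tall) in the upper tray, right side. Leave alone.
- wheel_b_center (a point): The same on the left side of the upper tray. Leave alone.
Things that resemble listed ones, but are neither listed nor needed, are in the scene too. Leave any orange or pink look-alike of the part that bears drum_center alone. Of the things that look like the part that bears plate_grip, the larger one is meant.

How it is judged:
By the outcome, as a careful person would: the job done as asked, in the order asked, and still so for the second after the job is handed in, with the robot touching nothing.
It also fails if it takes over 58 s, if anything falls off the work surface, if the arm or the gripper's body presses on something with over 40 N, if the wrist force passes 120 N, or if a joint passes its speed limit or range.

## Working session

There is one attempt and no reset: what is moved stays moved. The work goes in short steps, each a Python script; the robot and the scene stay as the last script left them, time stands still between calls to the robot, and variables do not carry over. Pictures are saved under pics/ and viewed, at most 10 in all, crops included, and the job is handed in when it is done.

```bash
mkdir -p pics; ls; cat > h.py <<'E'
from bench import *
import numpy as np, cv2
from scipy.spatial.transform import Rotation as R
def ray(cam,uv,z,P=None):
    P=P or camera_params(cam); K=np.array(P["K"]); T=np.array(P["camera_from_world"])
    d=T[:3,:3].T@np.linalg.solve(K,[uv[0],uv[1],1]); c=-T[:3,:3].T@T[:3,3]
    return c+d*(z-c[2])/d[2]
def proj(cam,p):
    P=camera_params(cam); q=np.array(P["K"])@(np.array(P["camera_from_world"])@np.append(p,1))[:3]
    return q[:2]/q[2]
def snap(cam,name):
    im=read_camera(cam); cv2.imwrite(f"pics/{name}.png",cv2.cvtColor(np.asarray(im),cv2.COLOR_RGB2BGR)); return im
E
cat > a.py <<'E'
from h import *
for cam in("top","scene"):
    snap(cam,cam+"1"); print(cam, np.round(camera_params(cam)["camera_from_world"],3).tolist())
    for n,z in dict(pin=.037,tray_edge=.12,plate_grip=.057,plate_hole=.0325,plate_bed=.035,drum_center=.041,board=0,rack=0,pyramid_center=.047,brick_center=.038).items():
        for d in tip_of(cam,n)[:3]: print(n,np.round(d["at"],1),round(d["confidence"],2),np.round(ray(cam,d["at"],z)[:2],4))
print(read_time_s(),read_tcp_rot(),read_eef_pos())
E
python3 a.py
```

```text
pics
top [[-0.007, -1.0, -0.009, -0.07], [-0.993, 0.008, -0.115, 0.524], [0.115, 0.008, -0.993, 1.541], [0.0, 0.0, 0.0, 1.0]]
pin [306.  131.7] 0.62 [ 0.7454 -0.04  ]
tray_edge [308.6 163.3] 0.55 [ 0.6204 -0.0504]
tray_edge [393.3 196.8] 0.34 [ 0.5104 -0.3178]
plate_grip [389.5 167.6] 0.62 [ 0.6154 -0.3177]
plate_grip [305.9 207.8] 0.61 [ 0.4835 -0.039 ]
plate_grip [209.8 273.4] 0.56 [0.2721 0.2744]
plate_hole [300.4 174.4] 0.82 [ 0.5992 -0.0202]
plate_hole [209.1 306.6] 0.7 [0.1635 0.2805]
plate_bed [208.5 294.6] 0.94 [0.2024 0.2826]
plate_bed [299.6 188.2] 0.76 [ 0.5518 -0.0175]
drum_center [387.2 225.3] 0.85 [ 0.4246 -0.3075]
drum_center [365.9 269.3] 0.76 [ 0.281  -0.2343]
drum_center [426.9 210.7] 0.69 [ 0.472  -0.4404]
board [388.9 199.8] 0.7 [ 0.5139 -0.3213]
rack [305.4 160.6] 0.77 [ 0.6527 -0.0363]
rack [329.8 147.6] 0.24 [ 0.6977 -0.1212]
pyramid_center [389.1 168.5] 0.66 [ 0.6141 -0.3178]
brick_center [389.8 168.7] 0.23 [ 0.615  -0.3214]
scene [[-0.629, 0.777, -0.018, 0.379], [0.587, 0.459, -0.667, -0.192], [-0.51, -0.43, -0.745, 1.638], [0.0, 0.0, 0.0, 1.0]]
pin [279.5 255.9] 0.69 [ 0.7379 -0.053 ]
tray_edge [304.8 220.7] 0.93 [ 0.6256 -0.0369]
plate_grip [443.4 215.1] 0.92 [0.2792 0.2842]
plate_grip [335.3 208.9] 0.76 [ 0.4842 -0.0217]
plate_hole [310.  235.1] 0.97 [ 0.6115 -0.031 ]
plate_hole [458.2 204.9] 0.76 [0.1831 0.2987]
plate_hole [283.5 166. ] 0.49 [ 0.4183 -0.3283]
plate_bed [326.  224.7] 0.62 [ 0.5452 -0.0149]
drum_center [282.5 162.3] 0.81 [ 0.4113 -0.3391]
drum_center [256.8 160.7] 0.69 [ 0.4673 -0.4261]
drum_center [325.3 157.9] 0.67 [ 0.2876 -0.2216]
board [267.9 185. ] 0.87 [ 0.511  -0.3294]
rack [299.5 247.1] 0.76 [ 0.6544 -0.043 ]
pyramid_center [247.1 196.2] 0.65 [ 0.627  -0.3146]
brick_center [264.6 179.8] 0.6 [ 0.5224 -0.3297]
1.1 [ 1.18591797e-01  9.92943093e-01 -7.28402481e-06 -1.26789159e-05] [0.15310526 0.63170827 0.25027891]
```

```bash
python3 - <<'E'
import cv2,numpy as np
a=cv2.imread("pics/top1.png")[90:330,190:460]; cv2.imwrite("pics/top1c.png",cv2.resize(a,None,fx=2.5,fy=2.5,interpolation=cv2.INTER_CUBIC))
E
cat > b.py <<'E'
from h import *
for cam in("top","scene"):
  for n in("wheel_a_center",):
    read_camera(cam)
    for d in tip_of(cam,n)[:4]: print(cam,n,np.round(d["at"],1),round(d["confidence"],2),np.round(ray(cam,d["at"],.151)[:2],4))
# fixed-grip orientation test
for yaw in (0,):
  for tilt in (25,30,35,40,45):
    for x in (.46,.48,.62,.63):
      for s in (0,1):
        # tool z: forward & down ; tool y along world y
        t=np.radians(tilt); z=np.array([np.sin(t),0,-np.cos(t)]); y=np.array([0,1.,0])*(1 if s else -1); M=np.c_[np.cross(y,z),y,z]
        q=inverse_kinematics([x,-.035,.057],R.from_matrix(M).as_quat()); print(tilt,x,s,None if q is None else np.round(q,2))
E
python3 b.py
```

```text
top wheel_a_center [330.2 150.6] 0.78 [ 0.6544 -0.1191]
scene wheel_a_center [278.6 211.2] 0.86 [ 0.6654 -0.1096]
25 0.46 0 [-0.27  0.2   0.26  2.47 -0.83  0.06 -0.78]
25 0.46 1 [ 0.15  0.2  -0.18  2.46  0.71  0.06  0.86]
25 0.48 0 [-0.07  0.23  0.06  2.42 -0.08  0.06 -1.51]
25 0.48 1 [ 0.37  0.25 -0.4   2.4   0.98  0.12  0.61]
25 0.62 0 [-0.1   0.42  0.1   2.11 -0.18  0.17 -1.42]
25 0.62 1 [-0.1   0.42  0.1   2.12 -0.2   0.17  1.74]
25 0.63 0 [-0.11  0.44  0.12  2.09 -0.23  0.18 -1.38]
25 0.63 1 [-0.1   0.44  0.1   2.09 -0.2   0.18  1.74]
30 0.46 0 None
30 0.46 1 None
30 0.48 0 [ 0.35  0.25 -0.38  2.46  2.27  0.12  2.47]
30 0.48 1 [ 0.55  0.28 -0.58  2.45  2.04  0.16 -0.41]
30 0.62 0 [-0.23  0.42  0.24  2.18 -1.26  0.09 -0.37]
30 0.62 1 [ 0.15  0.42 -0.18  2.16  1.05  0.08  0.54]
30 0.63 0 [-0.23  0.44  0.25  2.15 -1.18  0.09 -0.46]
30 0.63 1 [ 0.15  0.44 -0.18  2.14  0.97  0.09  0.63]
35 0.46 0 None
35 0.46 1 None
35 0.48 0 None
35 0.48 1 None
35 0.62 0 [ 0.14  0.42 -0.17  2.21  2.56  0.12  2.18]
35 0.62 1 [ 0.52  0.49 -0.59  2.19  1.99  0.24 -0.28]
35 0.63 0 [ 0.14  0.44 -0.17  2.19  2.5   0.11  2.24]
35 0.63 1 [ 0.52  0.51 -0.59  2.17  1.94  0.25 -0.23]
40 0.46 0 None
40 0.46 1 None
40 0.48 0 None
40 0.48 1 None
40 0.62 0 [ 0.53  0.51 -0.6   2.24  2.42  0.32  2.44]
40 0.62 1 [ 0.72  0.59 -0.81  2.23  2.25  0.4  -0.45]
40 0.63 0 [ 0.53  0.52 -0.59  2.22  2.39  0.32  2.48]
40 0.63 1 [ 0.72  0.6  -0.81  2.21  2.22  0.4  -0.41]
45 0.46 0 None
45 0.46 1 None
45 0.48 0 None
45 0.48 1 None
45 0.62 0 [ 0.74  0.62 -0.81  2.27  2.51  0.5   2.47]
45 0.62 1 [ 0.87  0.7  -0.96  2.27  2.41  0.56 -0.49]
45 0.63 0 [ 0.73  0.63 -0.81  2.25  2.49  0.49  2.5 ]
45 0.63 1 [ 0.85  0.71 -0.95  2.25  2.4   0.55 -0.47]
```

View pics/top1c.png

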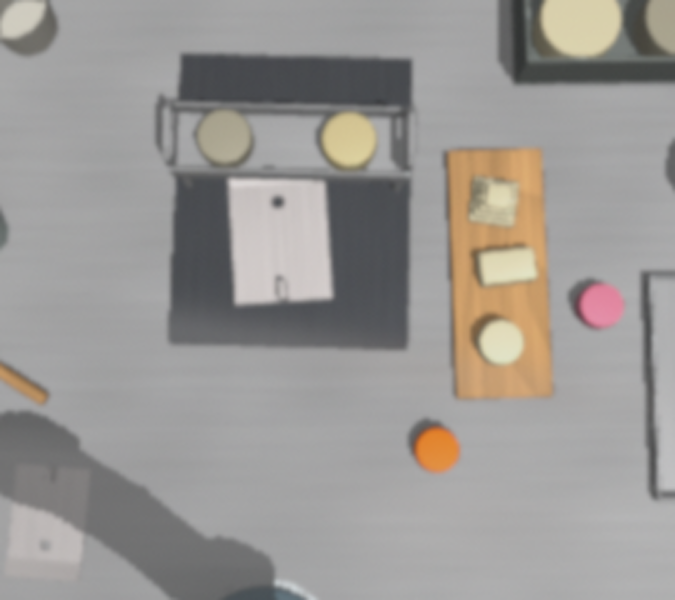

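Top view: the plate is at crop (280,245), turned slightly left, with its hole at (278,202) and its tab at (281,288). The drum is at (501,341) on the near end of the board. The orange and pink ones are decoys. Next I'll look from the wrist above the rack and then above the drum.

```bash
cat >> h.py <<'E'
def quat(yaw,tilt=0,s=-1):
    t=np.radians(tilt); a=np.radians(yaw)
    z=np.array([np.sin(t),0,-np.cos(t)]); y=np.array([0,1.,0])*s
    return (R.from_euler('z',a)*R.from_matrix(np.c_[np.cross(y,z),y,z])).as_quat()
def wl(n,z,k=4,cam="wrist"):
    P=camera_params(cam)
    for d in tip_of(cam,n)[:k]: print(cam,n,np.round(d["at"],1),round(d["confidence"],2),np.round(ray(cam,d["at"],z,P)[:2],4))
E
cat > c.py <<'E'
from h import *
c=[ray("top",(190+u/2.5,90+v/2.5),.03)[:2] for u,v in((181,54),(412,59),(407,348),(169,341))]
print(np.round(c,4))
f=(c[0]+c[1])/2;b=(c[2]+c[3])/2;print("yaw",np.degrees(np.arctan2(*(f-b)[::-1])),np.degrees(np.arctan2(*(c[0]-c[1]))), "len",np.linalg.norm(f-b),np.linalg.norm(c[0]-c[1]))
move_ptp([.55,-.05,.40],quat(0)); snap("wrist","w1")
for n,z in dict(pin=.037,tray_edge=.12,plate_grip=.057,plate_hole=.0325,plate_bed=.035,rack=0).items(): wl(n,z)
move_ptp([.42,-.315,.25],quat(0)); snap("wrist","w2")
for n,z in dict(drum_center=.041,brick_center=.038,board=0).items(): wl(n,z)
print(read_time_s(),np.round(read_qpos(),2))
for t in (35,40,45):
  for x in (.5,.52,.54,.56,.58): print(t,x,[None if (q:=inverse_kinematics([x,-.035,.06],quat(0,t,s))) is None else np.round(q,2) for s in (-1,1)])
E
python3 c.py; python3 -c "
import cv2,numpy as np
cv2.imwrite('pics/w12.png',np.vstack([cv2.imread('pics/w1.png'),cv2.imread('pics/w2.png')])[:, :][::1])
a=cv2.imread('pics/w12.png');cv2.imwrite('pics/w12.png',cv2.resize(a,(480,600),interpolation=cv2.INTER_AREA))"
```

```text
[[ 0.8194  0.1099]
 [ 0.8091 -0.2076]
 [ 0.4131 -0.1943]
 [ 0.4249  0.1236]]
yaw -1.9622910006547858 1.8629118012654213 len 0.39551631120067793 0.3176292261049783
wrist pin [493.3 246.1] 0.73 [ 0.4173 -0.3126]
wrist tray_edge [309.5  98.1] 0.87 [ 0.6274 -0.0404]
wrist tray_edge [314.7  76.5] 0.61 [ 0.6498 -0.0461]
wrist plate_grip [303.5 199.4] 0.79 [ 0.4944 -0.0305]
wrist plate_grip [118.7 337.4] 0.53 [0.2717 0.2588]
wrist plate_grip [314.6  76.5] 0.46 [ 0.6543 -0.0459]
wrist plate_hole [296.4 108.3] 0.58 [ 0.6155 -0.0214]
wrist plate_hole [313.9  76. ] 0.23 [ 0.6566 -0.0451]
wrist plate_bed [301.8 156.1] 0.69 [ 0.5511 -0.0283]
wrist rack [313.5  74.7] 0.78 [ 0.6607 -0.0447]
wrist drum_center [314.7 181.9] 0.96 [ 0.4206 -0.3116]
wrist drum_center [242.  295.6] 0.96 [ 0.2962 -0.2341]
wrist drum_center [457.  128.9] 0.81 [ 0.4715 -0.4443]
wrist brick_center [332.   71.7] 0.84 [ 0.5215 -0.327 ]
5.925 [-0.39  0.24  1.09  1.93 -0.24  1.11 -0.77]
35 0.5 [array([ 0.36,  0.28, -0.39,  2.46,  2.69,  0.22,  2.06]), array([ 1.15,  0.64, -1.23,  2.44,  2.  ,  0.54, -0.12])]
35 0.52 [array([ 0.3
[... 715 characters left out ...]
.24,  2.4 ,  2.17,  0.65, -0.17])]
40 0.56 [array([ 0.35,  0.38, -0.39,  2.38,  2.77,  0.32,  2.01]), array([ 1.12,  0.83, -1.24,  2.35,  2.14,  0.67, -0.12])]
40 0.58 [array([ 0.35,  0.41, -0.39,  2.34,  2.73,  0.3 ,  2.06]), array([ 1.1 ,  0.86, -1.25,  2.31,  2.11,  0.69, -0.06])]
45 0.5 [None, None]
45 0.52 [None, None]
45 0.54 [array([ 0.77,  0.51, -0.81,  2.45,  2.67,  0.53,  2.27]), array([ 1.16,  0.87, -1.25,  2.44,  2.36,  0.75, -0.28])]
45 0.56 [array([ 0.56,  0.46, -0.6 ,  2.41,  2.77,  0.48,  2.09]), array([ 1.15,  0.9 , -1.25,  2.39,  2.34,  0.75, -0.23])]
45 0.58 [array([ 0.56,  0.48, -0.6 ,  2.37,  2.74,  0.47,  2.13]), array([ 1.13,  0.93, -1.25,  2.35,  2.31,  0.76, -0.18])]
```

View pics/w12.png

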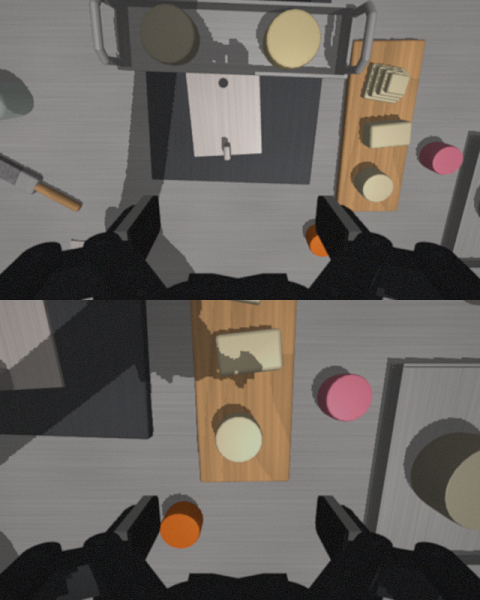

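Wrist views: w1 shows the plate hole at about (296,110) and the tab at (303,200). w2 shows the drum at (317,183), clear of the brick. Now I'll close in on the drum, grasp it, and re-measure the plate while holding it.

```bash
cat > d.py <<'E'
from h import *
q=quat(0)
movel([.42,-.313,.15],q,.2); read_camera("wrist"); P=camera_params("wrist")
ds=[ray("wrist",d["at"],.041,P)[:2] for d in tip_of("wrist","drum_center")]; print(np.round(ds,4))
e=[d for d in ds if np.hypot(*(d-[.42,-.313]))<.02]
p=np.mean([e[0],[.4205,-.3125]],0) if e else np.array([.4205,-.3125]); print(p)
movel([*p,.08],q,.2); movel([*p,.045],q,.08)
move_gripper(.05,30); print(read_finger_gap(),read_grasp_force())
movel([*p,.26],q,.2); print(read_finger_gap())
move_ptp([.40,-.04,.26],q); snap("wrist","w3")
for n,z in dict(plate_grip=.057,plate_hole=.0325,plate_bed=.035,drum_center=.26,tray_edge=.12).items(): wl(n,z)
print(read_time_s())
E
python3 d.py
```

```text
[[ 0.4714 -0.4416]
 [ 0.4213 -0.3142]
 [ 0.2981 -0.2372]]
[ 0.42088545 -0.31335914]
0.0581931421805918 32.837544260546565
0.0583860783192685
wrist plate_grip [ 39.6 300. ] 0.97 [0.2739 0.2506]
wrist plate_grip [304.4  78.6] 0.77 [ 0.4928 -0.0307]
wrist plate_hole [ 57.6 358.2] 0.6 [0.181  0.2683]
wrist plate_bed [298.9   8.5] 0.78 [ 0.5534 -0.026 ]
wrist plate_bed [ 56.3 328. ] 0.64 [0.2244 0.2592]
wrist drum_center [315.7 287. ] 0.82 [ 0.4021 -0.0408]
wrist drum_center [480.1 276.8] 0.67 [ 0.4063 -0.105 ]
wrist drum_center [630.3  44.3] 0.5 [ 0.4898 -0.1435]
10.725
```

View pics/w3.png

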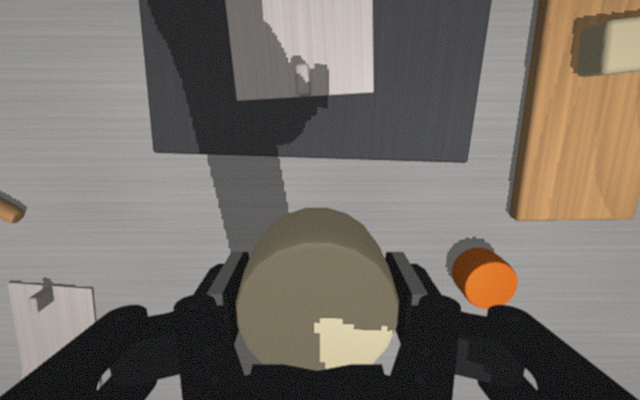

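w3 shows the drum upright and centred in the gripper. The plate's rear corners are at (237,101) and (374,93), and the deck's near corners at (154,153) and (467,161).

```bash
cat > e.py <<'E'
from h import *
P=camera_params("wrist")
a,b=[ray("wrist",u,.035,P)[:2] for u in((237,101),(374,93))]
y=(a-b)/np.linalg.norm(a-b); x=np.array([y[1],-y[0]]); m=(a+b)/2
print("plate w",np.linalg.norm(a-b),"yaw",np.degrees(np.arctan2(x[1],x[0])),"grip",m+.013*x,"bed",m+.076*x,"hole",m+.135*x)
a,b=[ray("wrist",u,.03,P)[:2] for u in((154,153),(467,161))]
y=(a-b)/np.linalg.norm(a-b); x=np.array([y[1],-y[0]]); m=(a+b)/2
print("deck w",np.linalg.norm(a-b),"yaw",np.degrees(np.arctan2(x[1],x[0])),"pin",m+.325*x,"home grip",m+.203*x)
E
python3 e.py
```

```text
plate w 0.13072608081910486 yaw 3.046134856094384 grip [ 0.49064756 -0.02942018] bed [ 0.55355854 -0.02607236] hole [ 0.61247518 -0.0229371 ]
deck w 0.31664726399044635 yaw -1.617643810252796 pin [ 0.74455799 -0.04422492] home grip [ 0.62260661 -0.04078092]
```

```bash
python3 - <<'E'
from h import *
T=np.array(camera_params("wrist")["camera_from_world"]); print(-T[:3,:3].T@T[:3,3]-read_eef_pos())
print(np.round(read_qpos(),2))
for s in(-1,1):
  for z in (.2,.061): print(s,z,inverse_kinematics([.5535,-.026,z],quat(3,0,s)))
E
```

```text
[ 7.12384857e-02 -3.39766217e-05  1.23751224e-01]
[-0.99 -0.27  0.89  2.17  0.23  1.15 -1.79]
-1 0.2 [-0.8259577   0.37801364  0.96400199  1.91333321 -0.36031541  1.03514845
 -1.22512456]
-1 0.061 [-0.68516129  0.59650247  0.81065875  1.98919048 -0.59719914  0.80958152
 -1.04888263]
1 0.2 [ 0.9472469   0.57294727 -1.23773327  1.8372788   0.59071997  1.16770081
  1.13292822]
1 0.061 [ 0.92116568  0.90439914 -1.25126581  1.91711472  0.98266944  1.11287786
  0.87955188]
```

The wrist camera sits 71 mm forward of the TCP, so it would end up close to the tray. I'll place with the tool turned half round.

```bash
cat > f.py <<'E'
from h import *
q=quat(3,0,1); b=[.5525,-.026]
move_ptp([.48,-.03,.26],q); move_ptp([*b,.16],q); movel([*b,.075],q,.1); movel([*b,.0605],q,.03)
print(read_ft_force()); move_gripper(.085); movel([*b,.13],q,.12); movel([.47,-.03,.26],q,.2)
move_ptp([.40,-.04,.26],quat(0)); snap("wrist","w4"); snap("scene","s4")
for n,z in dict(plate_grip=.057,plate_hole=.0325,drum_center=.056).items(): wl(n,z)
print(read_time_s(),read_qpos())
for t in (25,28,30,32,35):
  for x in (.485,.49,.495):print(t,x,[inverse_kinematics([x,-.03,z],quat(3,t)) is not None for z in (.061,.12)])
E
python3 f.py;python3 -c "
import cv2
cv2.imwrite('pics/s4c.png',cv2.resize(cv2.imread('pics/s4.png')[130:290,210:400],None,fx=3,fy=3,interpolation=cv2.INTER_CUBIC))"
```

```text
[-2.22375417 -0.51390425  5.72269766]
wrist plate_grip [304.6  77.3] 0.72 [ 0.4937 -0.0289]
wrist plate_grip [ 42.8 299.8] 0.71 [0.2728 0.2489]
wrist plate_hole [305.6  78.7] 0.59 [ 0.4942 -0.029 ]
wrist drum_center [480.8 273.7] 0.77 [ 0.3028 -0.2088]
20.275 [ 1.20977065 -0.14461733 -1.1033123   2.10000384 -0.14417187  1.11127151
 -1.39568387]
25 0.485 [True, True]
25 0.49 [True, True]
25 0.495 [True, True]
28 0.485 [True, True]
28 0.49 [True, True]
28 0.495 [True, True]
30 0.485 [True, True]
30 0.49 [True, True]
30 0.495 [True, True]
32 0.485 [True, True]
32 0.49 [True, True]
32 0.495 [True, True]
35 0.485 [False, False]
35 0.49 [True, True]
35 0.495 [True, True]
```

View pics/w4.png

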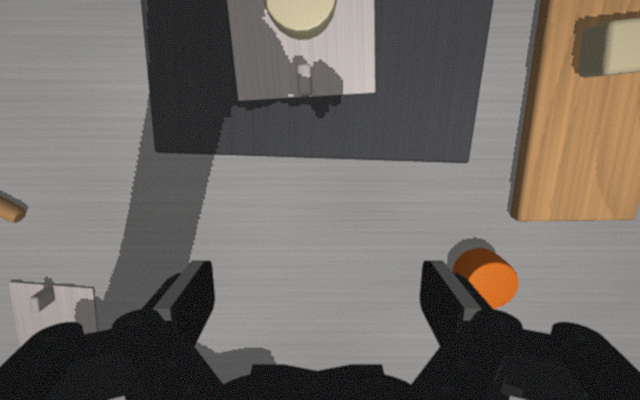

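View pics/s4c.png

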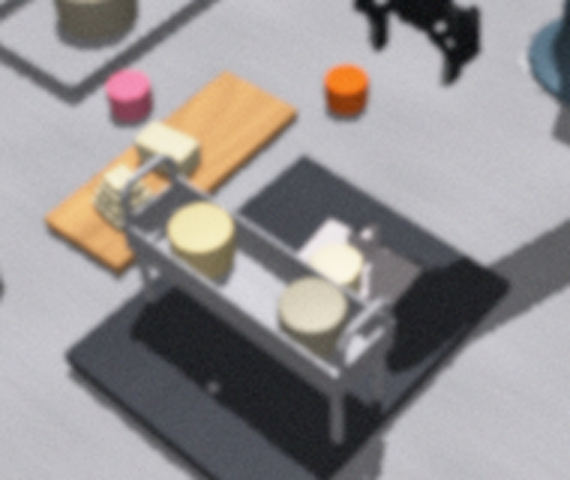

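Both pictures show the drum upright on the plate, and the plate hasn't moved. In the scene crop the pin is free at (213,386). Now I'll grip the tab with a lean, align the plate and slide part-way.

```bash
cat > g.py <<'E'
from h import *
print("pin scene",ray("scene",(281,258.7),.037))
q=quat(3,30); g=[.488,-.0297]
move_gripper(.05,40)
move_ptp([*g,.15],q); print(np.round(read_qpos(),2),read_time_s())
movel([*g,.061],q,.12); print(read_ft_force()); move_gripper(.0,40); print(read_finger_gap(),read_ft_force())
a=-1.75
movel([.525,-.0345,.061],quat(0.5,30),.06); movel([.556,-.0383,.061],quat(a,30),.06)
print(read_ft_force(),read_eef_pos(),read_time_s()); snap("scene","s5"); snap("wrist","w5")
E
python3 g.py;python3 -c "
import cv2,numpy as np
a=cv2.resize(cv2.imread('pics/s5.png')[170:290,220:380],(640,480),interpolation=cv2.INTER_CUBIC)
cv2.imwrite('pics/s5c.png',cv2.resize(np.hstack([a,cv2.resize(cv2.imread('pics/w5.png'),(768,480))]),(800,273)))"
```

```text
pin scene [ 0.74268442 -0.04207713  0.037     ]
[ 1.16  0.08 -1.16  2.37  0.18  0.22 -1.66] 21.5833Traceback (most recent call last):
  File "g.py", line 6, in <module>
    movel([*g,.061],q,.12); print(read_ft_force()); move_gripper(.0,40); print(read_finger_gap(),read_ft_force())
    ~~~~~^^^^^^^^^^^^^^^^^
bench.MotionError: the arm cannot follow that straight line within its joint ranges
[ WARN:0@0.022] global loadsave.cpp:275 findDecoder imread_('pics/s5.png'): can't open/read file: check file path/integrity
Traceback (most recent call last):
TypeError: 'NoneType' object is not subscriptable
```

```bash
python3 - <<'E'
from h import *
for t in (25,30):
  for z in (.15,.12,.10,.08,.061): print(t,z,np.round(inverse_kinematics([.488,-.0297,z],quat(3,t)),2))
for s in (1,):
  for z in (.15,.061): print(s,z,np.round(inverse_kinematics([.488,-.0297,z],quat(3,30,s)),2))
for x in (.525,.556): print(x,np.round(inverse_kinematics([x,-.036,.061],quat(-1,25)),2))
for x in (.556,.62): print(x,np.round(inverse_kinematics([x,-.036,.061],quat(-1,40)),2))
E
```

```text
25 0.15 [ 1.1   0.11 -1.12  2.32  0.23  0.34 -1.71]
25 0.12 [ 0.91  0.18 -0.94  2.34  0.44  0.28 -1.92]
25 0.1 [ 0.78  0.21 -0.82  2.36  0.59  0.24 -2.06]
25 0.08 [ 0.65  0.25 -0.69  2.37  0.74  0.19 -2.21]
25 0.061 [ 0.52  0.28 -0.56  2.38  0.93  0.15 -2.41]
30 0.15 [ 1.16  0.08 -1.16  2.37  0.18  0.21 -1.66]
30 0.12 [ 0.85  0.14 -0.87  2.4   0.54  0.15 -2.02]
30 0.1 [ 0.6   0.17 -0.63  2.42  0.81  0.09 -2.3 ]
30 0.08 [-1.2   0.71  1.39  2.49  4.49  0.69  0.03]
30 0.061 [-0.05  0.23  0.05  2.46  3.59  0.07  1.16]
1 0.15 [ 1.16  0.08 -1.16  2.37  0.18  0.21 -1.66]
1 0.061 [ 0.77  0.33 -0.81  2.42  1.83  0.19 -0.1 ]
0.525 [ 0.46  0.33 -0.51  2.3   0.97  0.19 -2.51]
0.556 [ 0.46  0.38 -0.52  2.23  0.95  0.23 -2.47]
0.556 [-0.27  0.36  0.27  2.42  3.29  0.32  1.34]
0.62 [-0.26  0.43  0.27  2.28  3.38  0.26  1.24]
```

The 25° lean stays on one arm branch all the way down, so I'll use it for the first stage.

```bash
sed -i 's/,30)/,25)/g; s/\.556,-\.0383/.578,-.0389/; s/\.525,-\.0345/.530,-.0355/' g.py; python3 g.py;python3 -c "
import cv2,numpy as np
a=cv2.resize(cv2.imread('pics/s5.png')[170:290,220:380],(640,480),interpolation=cv2.INTER_CUBIC)
cv2.imwrite('pics/s5c.png',cv2.resize(np.hstack([a,cv2.resize(cv2.imread('pics/w5.png'),(768,480))]),(800,273)))"
```

```text
pin scene [ 0.74268442 -0.04207713  0.037     ]
[ 1.1   0.11 -1.12  2.32  0.23  0.34 -1.71] 22.05
[ 0.03360786 -0.0557492  -0.06490158]
0.011525342474160575 [-3.28234375  0.43640463  6.44199236]
[-18.50210566   1.62292908  22.18925984] [ 0.57552195 -0.03808348  0.06152849] 25.175
```

View pics/s5c.png

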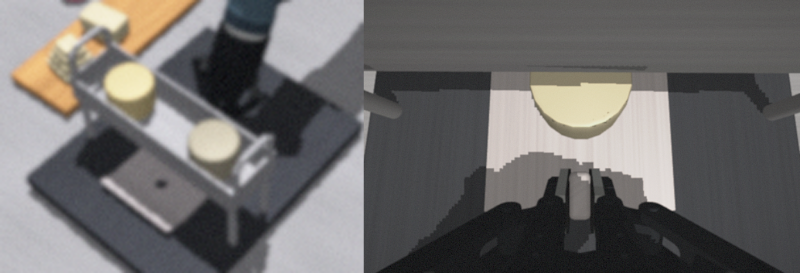

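The plate is square in the wrist view with the drum upright, and in the scene view its nose is near the pin with the hole at (160,184). A force is building up, so I'll work out where the hole is relative to the pin.

```bash
python3 - <<'E'
from h import *
k=2.273
h=(220+160/k,170+184/k); print("hole",h,ray("scene",h,.035),ray("scene",h,.0325))
for u in ((105,180),(175,228)): print("nose",ray("scene",(220+u[0]/k,170+u[1]/k),.044))
read_camera("scene"); wl("plate_hole",.0325,cam="scene"); wl("plate_grip",.057)
read_camera("top"); wl("plate_hole",.0325,cam="top")
print(read_ft_force(),read_ft_torque(),read_eef_pos(),read_grasp_force(),read_finger_gap())
E
```

```text
hole (290.3915530136384, 250.95028596568412) [ 0.70107544 -0.03919976  0.035     ] [ 0.699933   -0.04046124  0.0325    ]
nose [ 0.74874438 -0.10080166  0.044     ]
nose [0.74596803 0.02916384 0.044     ]
scene plate_hole [290.5 250.4] 0.92 [ 0.6981 -0.0416]
scene plate_hole [455.3 201.6] 0.89 [0.1751 0.2837]
wrist plate_grip [317.9 281.4] 0.7 [ 0.5793 -0.0385]
top plate_hole [307.  145.6] 0.82 [ 0.6982 -0.043 ]
top plate_hole [209.3 308.1] 0.6 [0.1587 0.2797]
[-17.49404575   1.29757502  23.82238068] [0.29080656 1.49855014 0.22441307] [ 0.57555    -0.03805561  0.06155265] 43.47049355506897 0.01132001178986244
```

The nose is just meeting the pin, and the remaining travel is about 44 mm. Now I'll re-grip with a 40° lean, after checking the arm branches.

```bash
python3 - <<'E'
from h import *
move_gripper(.05); movel([.565,-.0382,.12],None,.15); movel([.54,-.0382,.2],None,.2); print(read_time_s(),np.round(read_qpos(),2))
for t in (36,40):
  for s in (-1,1):
    for x,z in ((.54,.2),(.574,.16),(.574,.12),(.574,.09),(.574,.062),(.617,.063)):
      q=inverse_kinematics([x,-.0385,z],quat(-1.75,t,s)); print(t,s,x,z,None if q is None else np.round(q,2))
E
```

```text
27.0917 [ 0.94  0.11 -0.98  2.18  0.23  0.48 -1.8 ]
36 -1 0.54 0.2 [ 0.99  0.03 -1.    2.3   0.21  0.2  -1.79]
36 -1 0.574 0.16 [ 0.47  0.16 -0.51  2.28  0.81  0.14 -2.39]
36 -1 0.574 0.12 [-0.5   0.23  0.52  2.34  4.37  0.08  0.25]
36 -1 0.574 0.09 [-0.27  0.29  0.28  2.34  3.51  0.11  1.13]
36 -1 0.574 0.062 [-0.27  0.36  0.27  2.34  3.42  0.18  1.21]
36 -1 0.617 0.063 [-0.26  0.41  0.27  2.25  3.58  0.15  1.04]
36 1 0.54 0.2 [-0.69 -0.06  0.67  2.37  0.33  0.21  1.23]
36 1 0.574 0.16 [ 1.12  0.37 -1.23  2.26  1.33  0.35  0.38]
36 1 0.574 0.12 [ 0.14  0.22 -0.17  2.31  1.77  0.06 -0.22]
36 1 0.574 0.09 [ 0.73  0.4  -0.8   2.29  1.89  0.28 -0.21]
36 1 0.574 0.062 [ 0.92  0.6  -1.02  2.29  1.97  0.47 -0.16]
36 1 0.617 0.063 [ 0.71  0.55 -0.81  2.2   1.93  0.36 -0.19]
40 -1 0.54 0.2 [ 1.03  0.02 -1.04  2.35  0.35  0.09 -1.93]
40 -1 0.574 0.16 [-0.74  0.14  0.76  2.37  4.28  0.07  0.36]
40 -1 0.574 0.12 [-0.28  0.22  0.27  2.37  3.27  0.14  1.37]
40 -1 0.574 0.09 [-0.27  0.3   0.27  2.38  3.28  0.22  1.35]
40 -1 0.574 0.062 [-0.27  0.38  0.27  2.38  3.28  0.3   1.34]
40 -1 0.617 0.063 [-0.26  0.42  0.27  2.28  3.35  0.26  1.26]
40 1 0.54 0.2 [-1.23 -0.23  1.17  2.42  1.19  0.25  0.45]
40 1 0.574 0.16 [ 0.35  0.14 -0.38  2.33  1.78  0.08 -0.22]
40 1 0.574 0.12 [ 1.11  0.54 -1.23  2.32  1.89  0.47 -0.09]
40 1 0.574 0.09 [ 1.1   0.69 -1.24  2.32  2.02  0.59 -0.12]
40 1 0.574 0.062 [ 1.1   0.84 -1.25  2.32  2.11  0.7  -0.11]
40 1 0.617 0.063 [ 1.06  0.91 -1.25  2.23  2.06  0.73 -0.01]
```

```bash
python3 - <<'E'
from h import *
movel([.46,-.0382,.24],None,.25); move_ptp([.46,-.0382,.24],quat(-1.75,25,1)); print(read_time_s(),np.round(read_qpos(),2))
for t in (36,40):
    for x,z in ((.5,.2),(.52,.18),(.55,.15),(.574,.12),(.574,.062),(.617,.063)):
      q=inverse_kinematics([x,-.0385,z],quat(-1.75,t,1)); print(t,x,z,None if q is None else np.round(q,2))
for t in (40,36):
  try:
    movel([.56,-.0384,.12],quat(-1.75,t,1),.2); print("ok",t,np.round(read_qpos(),2)); break
  except MotionError as e: print(t,e)
print(read_time_s())
E
```

```text
30.2833 [ 0.33 -0.2  -0.32  2.32 -0.09  0.58  1.62]
36 0.5 0.2 [ 0.36 -0.09 -0.37  2.41 -0.03  0.2   1.55]
36 0.52 0.18 [ 0.4  -0.   -0.42  2.38  0.2   0.14  1.33]
36 0.55 0.15 [-0.08  0.1   0.06  2.36  0.43  0.06  1.09]
36 0.574 0.12 [ 0.75  0.32 -0.82  2.29  1.61  0.23  0.03]
36 0.574 0.062 [ 1.09  0.81 -1.24  2.29  1.93  0.67  0.02]
36 0.617 0.063 [ 0.89  0.68 -1.03  2.2   1.89  0.5  -0.04]
40 0.5 0.2 [ 0.37 -0.1  -0.38  2.45 -0.06  0.09  1.58]
40 0.52 0.18 [-0.8  -0.09  0.77  2.47  1.19  0.09  0.37]
40 0.55 0.15 [ 1.14  0.32 -1.22  2.35  1.76  0.29 -0.07]
40 0.574 0.12 [ 1.11  0.54 -1.23  2.32  1.89  0.47 -0.09]
40 0.574 0.062 [ 1.1   0.84 -1.25  2.32  2.11  0.7  -0.11]
40 0.617 0.063 [ 1.06  0.91 -1.25  2.23  2.06  0.73 -0.01]
40 the arm cannot follow that straight line within its joint ranges
36 the arm cannot follow that straight line within its joint ranges
30.2833
```

```bash
python3 - <<'E'
from h import *
Q=quat(-1.75,40,1)
move_ptp([.55,-.0385,.15],Q); print(np.round(read_qpos(),2),read_ft_force())
movel([.572,-.0387,.10],Q,.15); movel([.572,-.0387,.0625],Q,.1); print(read_time_s(),read_ft_force(),np.round(read_qpos(),2))
move_gripper(0,40); print(read_finger_gap(),read_ft_force())
read_camera("scene"); wl("plate_hole",.0325,1,cam="scene"); print(read_time_s())
for x in(.59,.605,.62,.625): print(inverse_kinematics([x,-.039,.064],Q) is not None)
E
```

```text
[ 1.14  0.32 -1.22  2.35  1.76  0.29 -0.07] [0.83671745 0.92470063 0.30560699]
32.95 [0.39981629 0.73755993 0.87093829] [ 1.01  0.69 -1.12  2.33  2.15  0.58 -0.26]
0.011142151764267553 [-3.95430523 -1.17654184  6.59477507]
scene plate_hole [288.9 248.4] 0.93 [ 0.6955 -0.0509]
33.475
True
True
True
True
```

```bash
cat > k.py <<'E'
from h import *
Q=quat(-1.75,40,1)
def go(x,z,v=.04,dy=0):
    movel([x,-.0387-.0305*(x-.572)+dy,z],Q,v)
    f=read_ft_force(); p=read_eef_pos(); print(x,"tcp",np.round(p,4),"F",np.round(f,1),"M",np.round(read_ft_torque(),1),round(read_time_s(),2)); return f
E
python3 - <<'E'
from k import *
for x,z in ((.578,.064),(.590,.0645),(.600,.0645),(.606,.0645)):
    f=go(x,z)
    if np.linalg.norm(f)>60: print("stop"); break
read_camera("scene"); wl("plate_hole",.036,1,cam="scene"); snap("scene","s6")
E
```

```text
0.578 tcp [ 0.5772 -0.0381  0.0638] F [-3.8  1.2  1.8] M [0.1 0.7 0.2] 33.78
0.59 tcp [ 0.5901 -0.0384  0.0646] F [-0.8  0.9 -0.6] M [0.3 0.7 0.4] 34.23
0.6 tcp [ 0.6009 -0.0401  0.0647] F [ 1.2  0.3 -2.7] M [0.2 0.6 0.2] 34.63
0.606 tcp [ 0.6065 -0.0403  0.0645] F [ 1.4 -0.1 -2.6] M [0.1 0.8 0.2] 34.93
scene plate_hole [283.8 255.7] 0.67 [ 0.7283 -0.0432]
```

```bash
python3 - <<'E'
from k import *
for x in (.612,.615,.617,.619,.621,.623,.625):
    f=go(x,.0640 if x<.616 else .0635)
    if f[0]<-12 or np.linalg.norm(f)>60: print("stop"); break
snap("scene","s7"); wl("plate_hole",.0325,1,cam="scene"); wl("pin",.037,1,cam="scene"); print(read_grasp_force(),read_finger_gap())
E
python3 -c "
import cv2
cv2.imwrite('pics/s7c.png',cv2.resize(cv2.imread('pics/s7.png')[200:300,240:370],None,fx=6,fy=6,interpolation=cv2.INTER_CUBIC))"
```

```text
0.612 tcp [ 0.6119 -0.0404  0.0636] F [ 0.6  0.1 -3.1] M [-0.   1.1 -0. ] 35.38
0.615 tcp [ 0.6145 -0.0402  0.0634] F [ 0.9 -0.8 -3.2] M [-0.   1.4 -0. ] 35.63
0.617 tcp [ 0.6169 -0.0399  0.0634] F [-0.5 -1.1 -1.7] M [0.  1.4 0. ] 35.88
0.619 tcp [ 0.618  -0.0397  0.0633] F [-6.3 -0.9  4.2] M [-0.   1.5 -0.2] 36.13
0.621 tcp [ 0.6182 -0.0396  0.0633] F [-18.9  -2.3  15.8] M [-0.4  1.8 -0.6] 36.38
stop
scene plate_hole [456.1 202.6] 0.91 [0.1777 0.288 ]
scene pin [278.8 256.9] 0.71 [ 0.7421 -0.0522]
43.74998867511749 0.011181193544862921
```

View pics/s7c.png

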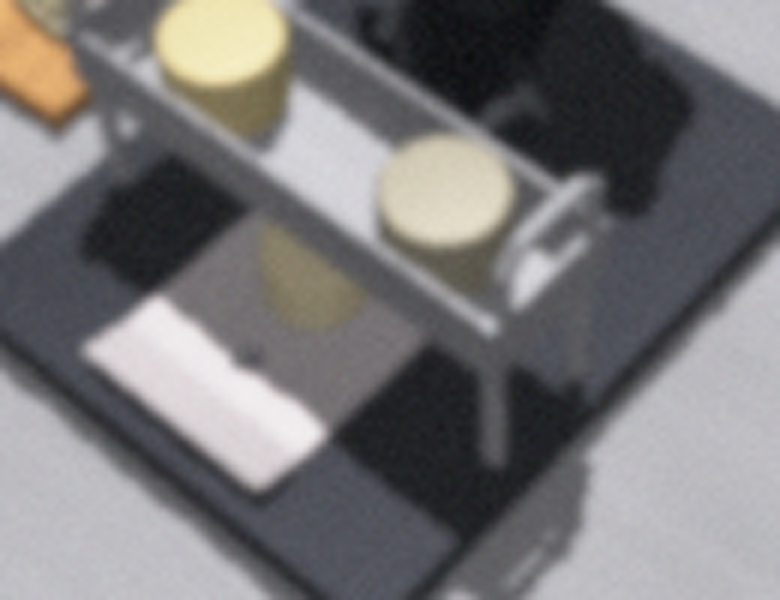

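The hole now sits on the pin at (245,355), and forward motion is blocked, so it has most likely dropped. The cheese is upright. I'll relax, release, back off and check.

```bash
python3 - <<'E'
from k import *
go(.6175,.0625)
f=go(.6175,.0620); move_gripper(.04); print(read_ft_force())
movel([.585,-.0395,.105],None,.12); movel([.53,-.0395,.16],None,.2)
move_ptp([.46,-.0382,.24],quat(-1.75,25,1))
move_ptp([.40,-.04,.20],quat(0,25,-1)); snap("wrist","w8"); wl("plate_grip",.057); print(read_time_s())
snap("scene","s8"); snap("top","t8"); wl("plate_hole",.0325,cam="top")
E
python3 -c "
import cv2,numpy as np
a=cv2.resize(cv2.imread('pics/s8.png')[200:300,240:370],(520,400),interpolation=cv2.INTER_CUBIC)
b=cv2.resize(cv2.imread('pics/t8.png')[105:235,250:362],(345,400),interpolation=cv2.INTER_CUBIC)
c=np.hstack([a,b]);w=cv2.imread('pics/w8.png')
c=cv2.resize(c,(640,296));cv2.imwrite('pics/c8.png',np.vstack([c,w[:300]]))"
```

```text
0.6175 tcp [ 0.6175 -0.0397  0.0633] F [-9.1 -0.9  8.8] M [-0.1  1.3 -0.2] 36.78
0.6175 tcp [ 0.6176 -0.0397  0.0633] F [-11.3  -1.3  13.3] M [-0.2  1.2 -0.3] 37.03
[-1.19535936 -1.29296588 -0.24066559]
wrist plate_grip [318.8  22.1] 0.82 [ 0.6232 -0.0416]
42.4833
top plate_hole [208.6 310.3] 0.77 [0.1516 0.2819]
top plate_hole [306.6 133.3] 0.7 [ 0.741  -0.0419]
top plate_hole [282.2 144.4] 0.51 [0.7031 0.0414]
```

View pics/c8.png

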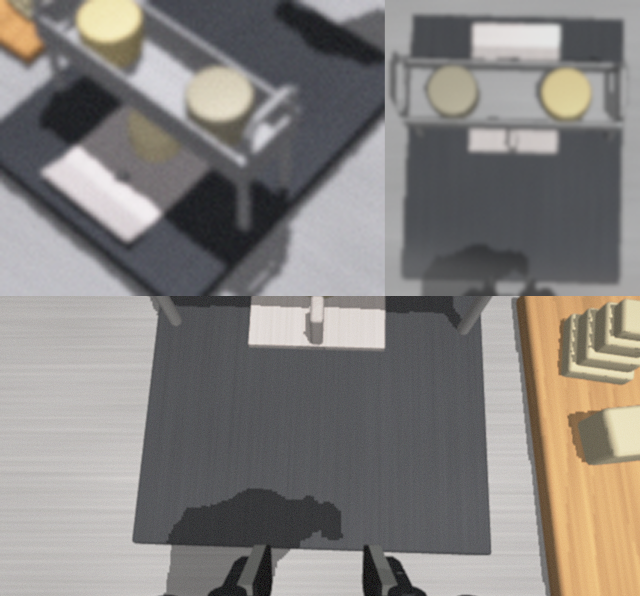

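The grip point reads (0.623,-0.042), which is the home pose, and the plate looks square. I'll look straight down at the hole from above to confirm it has dropped.

```bash
python3 - <<'E'
from h import *
P=camera_params("wrist")
for n,u,v,z in (("plate",(249,49),(385,53),.035),("deck",(133,246),(490,258),.03)):
    a,b=[ray("wrist",t,z,P)[:2] for t in (u,v)]; print(n,np.linalg.norm(a-b),"yaw",np.degrees(np.arctan2(-(a-b)[0],(a-b)[1])),(a+b)/2)
move_ptp([.55,-.043,.30],quat(-1.75)); move_ptp([.66,-.043,.26],quat(-1.75)); snap("wrist","w9"); wl("plate_hole",.0325,1); wl("pin",.037,1); print(read_time_s(), proj("wrist",[.744,-.044,.037]))
E
python3 -c "
import cv2
cv2.imwrite('pics/w9c.png',cv2.resize(cv2.imread('pics/w9.png')[0:300,180:460],None,fx=2,fy=2,interpolation=cv2.INTER_CUBIC))"
```

```text
plate 0.12967372868124924 yaw -1.8556087029921167 [ 0.6090107  -0.03984492]
deck 0.3149896253887771 yaw -1.9104534916049583 [ 0.4193165  -0.03457837]
wrist plate_hole [316.   83.5] 0.75 [ 0.7473 -0.0437]
wrist pin [317.2  87.7] 0.78 [ 0.744  -0.0451]
44.075 [315.74082508  88.41492463]
```

View pics/w9c.png

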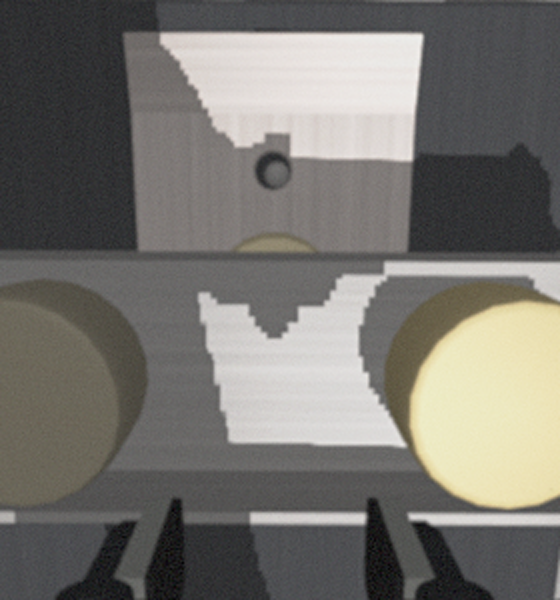

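```bash
python3 - <<'E'
from h import *
P=camera_params("wrist")
for n,u,v in (("nose",(123,33),(423,35)),("bend",(132,112),(417,112)),("near",(138,250),(408,250))):
    for z in (.035,.044,.049):
        a,b=[ray("wrist",(180+t[0]/2,t[1]/2),z,P)[:2] for t in (u,v)]; print(n,z,round(np.linalg.norm(a-b),4))
for n,u in (("hole",(273,170)),("pintip",(277,174))): print(n,ray("wrist",(180+u[0]/2,u[1]/2),.036,P))
E
```

```text
nose 0.035 0.1351
nose 0.044 0.1317
nose 0.049 0.1297
bend 0.035 0.132
bend 0.044 0.1286
bend 0.049 0.1267
near 0.035 0.1317
near 0.044 0.1283
near 0.049 0.1264
hole [ 0.74708116 -0.0448086   0.036     ]
pintip [ 0.74523399 -0.04664444  0.036     ]
```

```bash
python3 -c "
from bench import *
print(sign_off(),read_time_s())"
```

```text
the job is handed in; nothing more can be done
the job is handed in; nothing more can be done
```

I handed the job in at about 44 s: the drum cheese stands upright on the plate, and the plate was slid in under the tray until its hole dropped over the pin. The last pictures show it flat and square to the rack, with the other cheeses untouched. The sign-off call gave no verdict.

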